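Lay the tall sanding block down and park it

TASK

Two hand sanding blocks stand on end on the parking board. Push the taller one over from its grip side so that it lies flat on its abrasive face, short of the metal stop rail; then push it along the board until its leading end is flush against the rail. Only push it with the fingers, never pick it up, and leave the shorter block and everything else where they are.

Things in the scene. Friction and masses are not known exactly. Their poses are not given: they have to be found in the camera images.
- board: fixed plywood parking board with a dark rubber mat, 330 x 360 mm, top 10 mm above the table. Origin on the underside; x points squarely at the rail (away from the robot, within 0.3 rad), y along the rail. The aluminium stop rail on it is 340 mm long (y), 20 mm wide, 30 mm high above the board's top; its near face is the plane x = +115 mm.
- tall_block: taller sanding block, loose, 0.18 to 0.32 kg, at first on end: slab 36 mm thick (x), 70 wide (y), 120 long (z). Origin: centre of its foot end; z along its length (up at first); x out of the brown abrasive face, at first within 0.15 rad of the board's x, pointing down once it lies as wanted. On the -x side a grip ridge 34 mm wide, from 15 to 105 mm along z, stands out to x = -34 mm.
- tall_block_top (a point): centre of the tall block's other end (its upper end at first, 120 mm along z from the body's origin): the leading end that must meet the rail. Tipped over its foot edge in place, the block comes to rest with this end some 40 to 75 mm short of the rail, its length pointing roughly at the rail.
- short_block: the shorter sanding block, same make and materials, 36 x 70 mm and 80 mm long, with the same ridge from 15 to 65 mm; standing on end beside the tall one, about 190 mm away along the board's y, on either side. Origin at the centre of its foot. To be left standing.
- tape_roll: roll of pale masking tape lying on the board between the two blocks, 52 mm outer diameter, 24 mm high; origin under its centre. Bystander.
- polish_bottle: yellow bottle of polish, 68 mm diameter, 190 mm tall, standing on the table left of the board; origin under its centre. Bystander.
- paint_can: closed paint can, 90 mm diameter, 110 mm tall, on the table right of the board; origin under its centre. Bystander.
- foam_pad: yellow foam polishing disc, 116 mm diameter, 30 mm high, lying on the table left of the board; origin under its centre. Bystander.
- mixing_cup: white open mixing cup, 76 mm rim, 95 mm tall, on the table right of the board; origin under its centre. Bystander.
- screwdriver: screwdriver lying on the table left of the board, along its x axis. Bystander.
There are look-alikes about, which are no part of the job. What is shaped like the short_block but orange is not meant.

How it is judged:
On the way:
1. the tall block lies on its abrasive face, its leading end still short of the rail (angle between tall_block's own x axis and vertical above 3 rad and x of tall_block_top in the frame of board below 0.1 m), for 0.2 s.
At the end, for the whole second after the job is handed in: The tall block rests flat on its abrasive face (within 0.14 rad), centre of its leading end within 6 mm of the rail face and within the rail length, square to it within 0.12 rad; the short block still stands (within 0.1 rad) and no bystander is over 20 mm from where it began (angle between tall_block's own x axis and vertical above 3 rad and x of tall_block_top in the frame of board between 0.109 and 0.12 m and y of tall_block_top in the frame of board between -0.16 and 0.16 m and angle between the z axis of tall_block and the x axis of board, either way round below 0.12 rad and linear speed of tall_block below 0.01 m/s and angle between short_block's own z axis and vertical below 0.1 rad and distance of each of short_block, tape_roll, polish_bottle, paint_can, foam_pad, mixing_cup, screwdriver from where it was at the start of the episode below 0.02 m); the robot touches nothing.
It fails at once if the tall block is lifted (its foot end rises more than 45 mm above the board) (height (world z) of tall_block above 0.055 m).
It fails at once if the short block is tipped or a bystander is shifted by more than 20 mm (angle between short_block's own z axis and vertical above 0.5 rad or distance of any of short_block, tape_roll, polish_bottle, paint_can, foam_pad, mixing_cup, screwdriver from where it was at the start of the episode above 0.02 m).
It also fails if it takes over 54 s, if anything falls off the work surface, if the arm or the gripper's body presses on something with over 40 N, if the wrist force passes 120 N, or if a joint passes its speed limit or range.

ROBOT

A 6-joint arm with a two-finger parallel gripper is mounted at the origin on the work surface. World frame = base frame: x ahead of the robot, y to its left, z up, the work surface at z = 0. Lengths are in m, angles in rad, forces in N, time in s.
With the tool pointing down it reaches from about 0.325 to 0.775 m from the base axis. Payload 9.3 kg.
Tool frame: the origin (TCP) lies midway between the tips of the shut fingers; the grasp point (between the pads) lies 19 mm behind it; z points along the fingers, y is the line along which they close (so a half turn about z gives the same grasp; the last joint's range is limited). The gripper opens to 85 mm and grips with 20 to 120 N. Pads are 22 mm wide; open, the fingers measure 114 mm over their backs; the gripper's body (76 mm by 85 mm) begins 54 mm behind the grasp point. The pads swing forward as they close: fully open they stand 13 mm farther back than shut.
Start: joints at [0.969, 0.259, 0.021, 1.334, 0, 1.418], TCP at [0.239, 0.496, 0.203] pointing down, gripper open.
Joint ranges: [-3.04, 3.04], [-0.91, 1.82], [-1.04, 1.36], [-1.92, 1.95], [-1.52, 1.45], [-3.14, 3.14]. Speed limits (rad/s): [2.22, 2.22, 2.79, 3.14, 3.14, 3.14].

INTERFACE

Orientations are given as a unit quaternion [x, y, z, w].
In Python, from workcell import bot gives the robot as it stands. The module is installed in compiled form; this text tells all that it offers.
- The arm moves only by the tool apply_moves, never from a script. Its argument "steps" is one flat list of numbers, 7 for each row, row after row: the turn, a rotation vector about the world's x, y, z in degrees, then the shift along the world's x, y, z in m, then the opening, from 0 (shut) to 1 (fully open). A call has 1 to 20 rows; each row shifts and turns the commanded pose from where the row before left it; what a row does not reach is not made up. A row lasts 1/12 s, in which the tool goes at most 41.7 mm and 7.16 degrees, less where a joint would pass 70% of its speed; a pose out of reach is approached as far as the arm can. A call is refused whole if a number of a shift passes 0.0417 or a number of a turn 7.16, either way. A call with a gripper value outside its range is refused whole. The fingers move at their own pace and stop on an object; "force" is the grip in N (left out, the last holds). Time passes only in rows, so rows that do not move let the fingers close. It gives the time, the measured TCP pose, the force, the opening and the grip force at its end, in the units of the state.
- bot.get_state(): the state, without advancing time (a new reading comes with each control period).
- bot.snapshot(name): name is "side" or "top"; returns a dict with "frame" (400x640x3 uint8, blue, green, red), "depth" (400x640 float32, m along the optical axis (not along the pixel's ray), 0 where there is no reading), "mtx" (3x3 intrinsics, pixels), "k1" (the pictures are not rectified: a ray, as slopes to the right and down, at radius r is drawn at 1 + k1 r^2 times it, then the intrinsics apply), "xyz" and "attitude" of the camera in the world. Camera axes: x right, y down, z forward; pixel columns grow to the right and rows downward; lengths in m; the calibration is good to about 2 mm. A picture is of the moment at which its call begins.
- bot.hand_in(): hands the job in; it is judged then, once.
The state is a dict: "time": time; "joint_pos": joint angles; "joint_vel": joint speeds; "joint_torque": joint torques, N m; "tcp_pos": TCP position; "ee_rot": TCP orientation; "contact_force": force on the tool from outside, world axes, zero at the start; "wrist_torque": the same for the moment, N m; "gripper_width": finger opening in m; "gripper_force": force on a finger pad.
Only numpy, scipy, OpenCV 4.12 (cv2) and the standard library are available. Lean on these libraries where they do the work, as an engineer would, in place of code of your own. Each camera call takes 0.05 s, during which the arm holds its last target. There are 200 camera calls.

## Working session

There is one attempt and no reset: what is moved stays moved. The work goes in short steps, Python scripts to look and compute and a tool call to move; the robot and the scene stay as the last step left them, time stands still between calls to the robot, and variables do not carry over. Pictures are saved under pics/ and viewed, at most 10 in all, crops included, and the job is handed in when it is done.

Besides the shell and the picture viewer there is one more tool, called after "Request:" as name(argument=value, ...), one argument or row to a line, values as JSON. apply_moves: Moves the arm, as the interface text tells. Its arguments: {"type":"object","properties":{"steps":{"type":"array","items":{"type":"number"}},"force":{"type":"number"}},"required":["steps"]}

```bash
mkdir -p pics; cat > h.py <<'E'
import numpy as np, cv2
from scipy.spatial.transform import Rotation as R
from workcell import bot
def cloud(s):
    h,w=s["depth"].shape; v,u=np.mgrid[:h,:w]
    d=np.array([s["k1"],0,0,0,0],float)
    n=cv2.undistortPoints(np.stack([u.ravel(),v.ravel()],1).astype(np.float64)[:,None],s["mtx"],d)[:,0].reshape(h,w,2)
    a=np.array(s["attitude"]); M=a if a.shape==(3,3) else R.from_quat(a).as_matrix()
    z=s["depth"][...,None]
    P=np.concatenate([n*z,z],2)@M.T+np.array(s["xyz"])
    P[s["depth"]==0]=np.nan
    return P
E
python3 - <<'E'
from h import *
print(bot.get_state())
for n in("side","top"):
    s=bot.snapshot(n); cv2.imwrite(f"pics/{n}0.png",s["frame"]); np.savez(f"{n}0.npz",**s); print(n,s["xyz"],s["attitude"],s["k1"],s["mtx"])
E
```

```text
{'time': 0.0, 'joint_pos': array([ 9.69417867e-01,  2.59164779e-01,  2.07050535e-02,  1.33371027e+00,
       -5.80957897e-06,  1.41823452e+00]), 'joint_vel': array([-7.59237283e-04,  2.33739296e-05,  8.82729045e-04, -1.92183108e-04,
        7.64901240e-04, -1.09463192e-03]), 'joint_torque': array([-3.55113320e-03, -5.55642271e+01,  3.44533253e+01,  1.37175494e-02,
       -3.65395999e-04, -2.42170648e-05]), 'tcp_pos': array([0.23843014, 0.49524094, 0.20195878]), 'ee_rot': array([ 2.22529510e-01,  9.74925713e-01, -6.39674866e-04, -2.50125513e-04]), 'contact_force': array([-0.17352431,  0.45676577, -0.83214636]), 'wrist_torque': array([-0.00629461,  0.02800423, -0.02746301]), 'gripper_force': 0.0, 'gripper_width': 0.0854479498914674}
side [-0.08450959 -0.54025499  0.56901055] [ 0.79868111 -0.33716242  0.20643795 -0.45366657] -0.024271389628574204 [[361.9871335    0.         318.5097122 ]
 [  0.         361.9871335  200.31852274]
 [  0.           0.           1.        ]]
top [0.31790163 0.01370744 1.28101578] [-0.70082458  0.70897978 -0.05687735  0.05438342] -0.0917804499534413 [[440.40401986   0.         320.56678825]
 [  0.         440.40401986 201.37763553]
 [  0.           0.           1.        ]]
```

View pics/side0.png

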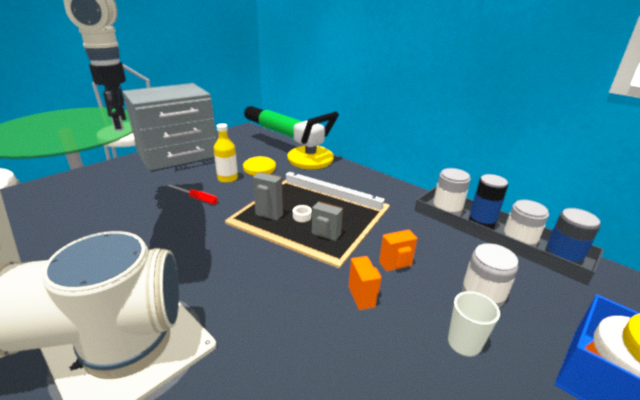

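View pics/top0.png

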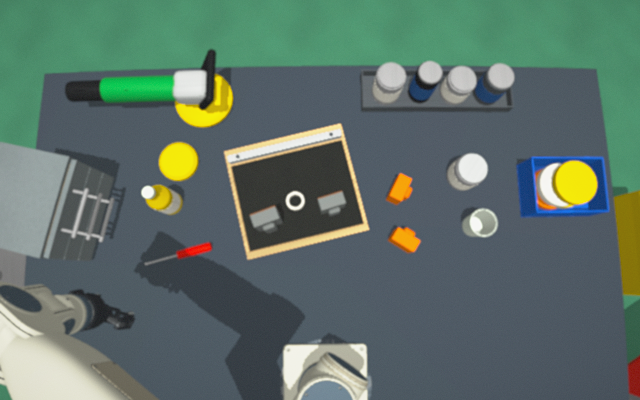

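The grey candidates are the block at top (265,217) / side (268,196), which looks taller, and the one at top (332,203) / side (327,220), which looks shorter. The orange ones at top (400,188) and (405,238) are look-alikes. Next I'll measure heights and enlarge a crop.

```bash
python3 - <<'E'
from h import *
S={n:dict(np.load(f"{n}0.npz")) for n in("top","side")}
P=cloud(S["top"]); f=S["top"]["frame"]
z=P[...,2]
def blk(c0,c1,r0,r1,zl,zh,n):
    m=np.zeros(z.shape,bool); m[r0:r1,c0:c1]=True
    m&=(z>zl)&(z<zh)
    p=P[m]; r=cv2.minAreaRect((p[:,:2]*1000).astype(np.float32))
    print(n,m.sum(),np.nanmean(p,0).round(4),np.round(r[0],1),np.round(r[1],1),round(r[2],1))
    return p
blk(240,290,195,240,.115,.145,"tall top")
blk(240,290,195,240,.04,.145,"tall all")
blk(310,355,185,225,.075,.105,"short top")
blk(220,350,120,170,.03,.05,"rail")
blk(280,310,185,215,.022,.045,"tape")
blk(215,380,115,265,.006,.016,"board")
# board outline incl. mat at z .01; rail near face in side and top by line of bright pixels
Ps=cloud(S["side"]); zs=Ps[...,2]
for nm,Q,(c0,c1,r0,r1) in(("top",P,(220,350,120,170)),("side",Ps,(275,390,165,215))):
    q=Q[r0:r1,c0:c1].reshape(-1,3); q=q[(q[:,2]>.034)&(q[:,2]<.046)]
    r=cv2.minAreaRect((q[:,:2]*1000).astype(np.float32)); print("rail",nm,len(q),r)
q=Ps[165:230,245:295].reshape(-1,3); t=q[(q[:,2]>.12)&(q[:,2]<.14)]
print("tall side top",len(t),t.mean(0), cv2.minAreaRect((t[:,:2]*1000).astype(np.float32)))
a=cv2.resize(f[115:265,215:375],None,fx=3.0,fy=3.0,interpolation=cv2.INTER_CUBIC)
b=cv2.resize(S["side"]["frame"][160:270,220:400],None,fx=1.778,fy=1.778)
b=cv2.resize(S["side"]["frame"][160:265,222:302],(320,420)); b=cv2.copyMakeBorder(b,0,30,0,0,0)
cv2.imwrite("pics/crop.png",np.hstack([a,b]))
E
```

```text
tall top 421 [0.4599 0.1569 0.1298] [455.8 155.5] [52.2 70. ] 20.3
tall all 569 [0.4557 0.1541 0.1186] [469.2 136.3] [ 59.3 119. ] 31.5
short top 382 [ 0.5067 -0.0215  0.0898] [502.7 -22.7] [50.1 69.7] 16.7
rail 886 [0.6813 0.1114 0.0406] [682.5 111.8] [ 22.8 337.5] 13.1
tape 136 [0.519  0.0828 0.0346] [519.  83.] [49.4 49.7] 89.5
board 10995 [0.5463 0.081  0.0114] [563.2  80.1] [493.3 449.2] 89.4
rail top 817 ((682.5106201171875, 111.79388427734375), (22.801937103271484, 337.45135498046875), 13.14755916595459)
rail side 464 ((649.3507080078125, 83.39813232421875), (250.19094848632812, 306.4796447753906), 40.38129806518555)
tall side top 237 [0.46039753 0.15178499 0.12694349] ((463.3475036621094, 156.63812255859375), (39.098907470703125, 73.50186157226562), 18.68085479736328)
```

View pics/crop.png

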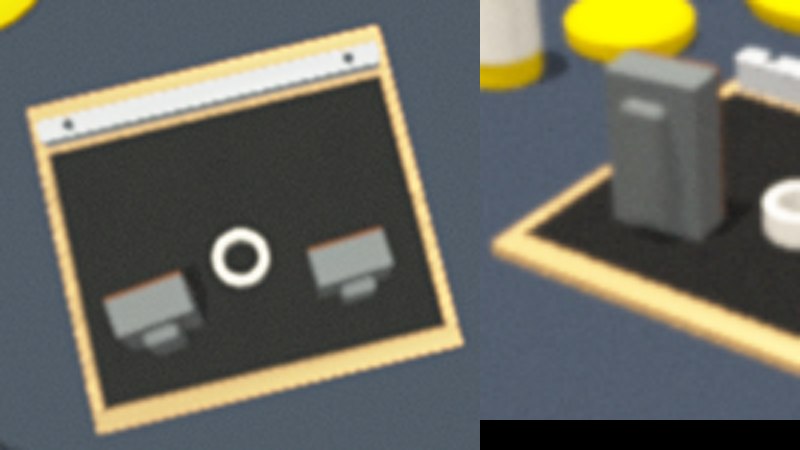

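The left grey block (top 265,217) has its top at z≈0.130 m, so it is the tall block. The right one (top 332,203) tops out at 0.090 m, so it is the short one. The orange ones lie off the board and don't count. The crop shows the tall block's ridge on the robot's side and the brown face toward the rail.

The board's x axis is at yaw 13.1° and the tall block's at about 19.5°, with its slab centre at (0.463,0.157). I'll move behind its ridge with the fingers shut.

Request:
apply_moves(
  steps=[0,0,0,0,0,0.033,0,0,0,0,0,0,0.033,0,0,0,0,0,0,0.033,0,0,0,6.45,0.0133,-0.0301,0,0,0,0,6.45,0.0133,-0.0301,0,0,0,0,6.45,0.0133,-0.0301,0,0,0,0,6.45,0.0133,-0.0301,0,0,0,0,6.45,0.0133,-0.0301,0,0,0,0,6.45,0.0133,-0.0301,0,0,0,0,6.45,0.0133,-0.0301,0,0,0,0,0,0.0133,-0.0301,0,0,0,0,0,0.0133,-0.0301,0,0,0,0,0,0.0133,-0.0301,0,0,0,0,0,0.0133,-0.0301,0,0,0,0,0,0.0133,-0.0301,0,0,0,0,0,0,0,0,0,0,0,0,0,0,0,0],
)

```text
time: 1.52
tcp_pos: [0.3983, 0.1339, 0.3012]
ee_rot: [-0.165, 0.986, 0.0, -0.0]
contact_force: [-1.0, 0.8, 0.5]
gripper_width: 0.0004
gripper_force: 0.0
```

Request:
apply_moves(
  steps=[0,0,0,0,0,-0.034,0,0,0,0,0,0,-0.034,0,0,0,0,0,0,-0.034,0,0,0,0,0,0,-0.034,0,0,0,0,0,0,-0.034,0,0,0,0,0,0,-0.034,0,0,0,0,0,0,0,0,0,0,0,0,0,0,0],
)

```text
time: 2.18
tcp_pos: [0.3965, 0.136, 0.0973]
ee_rot: [-0.168, 0.986, 0.0, -0.002]
contact_force: [0.5, 0.5, 0.7]
gripper_width: 0.0003
gripper_force: 0.0
```

```bash
python3 - <<'E'
from h import *
s=bot.snapshot("side"); cv2.imwrite("pics/s1.png",cv2.resize(s["frame"][130:280,180:400],None,fx=3,fy=3))
E
```

```text
(no output)
```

View pics/s1.png

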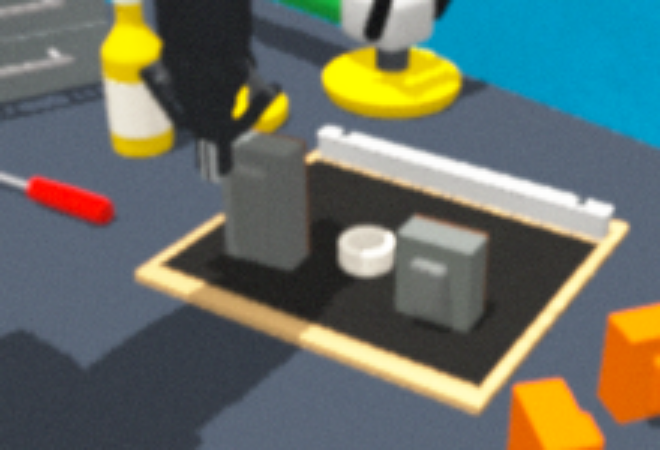

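The fingers stand just behind the tall block's upper end (crop pixel 215,160), with the block still upright. Pushing slowly along its x.

Request:
apply_moves(
  steps=[0,0,0,0.0057,0.002,0,0,0,0,0,0.0057,0.002,0,0,0,0,0,0.0038,0.0013,0,0,0,0,0,0.0038,0.0013,0,0,0,0,0,0.0038,0.0013,0,0,0,0,0,0.0038,0.0013,0,0,0,0,0,0.0038,0.0013,0,0,0,0,0,0.0038,0.0013,0,0,0,0,0,0.0038,0.0013,0,0,0,0,0,0.0038,0.0013,0,0],
)

```text
time: 3.07
tcp_pos: [0.4399, 0.1497, 0.0975]
ee_rot: [-0.167, 0.986, 0.0, -0.0]
contact_force: [0.1, -0.3, -0.3]
gripper_width: 0.0
gripper_force: 0.2
```

```bash
cat >> h.py <<'E'
bx=np.array([.9738,.2275]); by=np.array([-.2275,.9738]); O=565.1e-3*bx-46.4e-3*by
def toB(p): p=np.asarray(p)[...,:2]-O; return np.stack([p@bx,p@by],-1)
E
python3 - <<'E'
from h import *
s=bot.snapshot("side"); cv2.imwrite("pics/s2.png",cv2.resize(s["frame"][130:280,180:400],None,fx=3,fy=3))
print(bot.get_state()["contact_force"],toB(bot.get_state()["tcp_pos"]))
E
```

```text
[0.33694458 0.03722566 0.10668261] [-0.10192064  0.09211306]
```

View pics/s2.png

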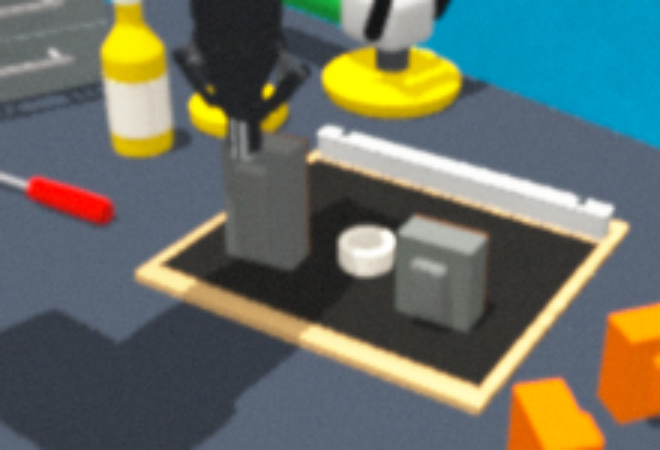

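```bash
python3 - <<'E'
from h import *
s=bot.snapshot("side"); M=R.from_quat(s["attitude"]).as_matrix()
def pr(p):
    c=(np.array(p)-s["xyz"])@M; n=c[:2]/c[2]; n=n*(1+s["k1"]*(n@n)); return n*s["mtx"][0,0]+s["mtx"][:2,2]
t=bot.get_state()["tcp_pos"]
for p in (t,t+[0,0,.03],[.4313,.1462,.115],[.4313,.1462,.025]): print(((pr(p)-[180,130])*3).round())
P=cloud(s); q=P[165:235,245:292].reshape(-1,3)
c=np.array([.4633,.1575]);a=np.radians(19.5);X=np.array([np.cos(a),np.sin(a)])
d=q[:,:2]-c; bxv=d@X; byv=d@[-X[1],X[0]]
for z in np.arange(.02,.16,.01):
    m=(abs(q[:,2]-z)<.005)&(abs(byv)<.05)
    if m.sum(): print(round(z,3),m.sum(),"ridge x",np.percentile(bxv[m],[2,50,98]).round(4),"mid",np.median(bxv[m&(abs(byv)<.015)]).round(4))
T=cloud(bot.snapshot("top"))
E
```

```text
[247. 182.]
[245. 152.]
[241. 169.]
[246. 255.]
0.02 75 ridge x [-0.0196 -0.0152  0.2023] mid -0.0185
0.03 87 ridge x [-0.0338 -0.0168  0.2018] mid -0.0319
0.04 97 ridge x [-0.034  -0.0164  0.2118] mid -0.0325
0.05 90 ridge x [-0.0342 -0.0175  0.017 ] mid -0.032
0.06 89 ridge x [-0.0338 -0.0166  0.0157] mid -0.0313
0.07 87 ridge x [-0.0328 -0.0165  0.0184] mid -0.0311
0.08 100 ridge x [-0.0324 -0.0161  0.0177] mid -0.0305
0.09 94 ridge x [-0.0329 -0.0154  0.0178] mid -0.0312
0.1 94 ridge x [-0.032  -0.0156  0.0184] mid -0.03
0.11 126 ridge x [-0.0314 -0.0155  0.0199] mid -0.0282
0.12 78 ridge x [-0.0271 -0.0135  0.0216] mid -0.0145
0.13 130 ridge x [-0.0361 -0.0018  0.0225] mid -0.0052
0.14 38 ridge x [-0.0377 -0.0322 -0.0172] mid -0.0322
0.15 39 ridge x [-0.0376 -0.0323 -0.0205] mid -0.0323
0.16 38 ridge x [-0.0378 -0.0326 -0.0227] mid -0.0326
```

```bash
python3 - <<'E'
from h import *
s=bot.snapshot("side"); cv2.imwrite("pics/s3.png",cv2.resize(s["frame"][160:225,240:300],None,fx=8,fy=8,interpolation=cv2.INTER_CUBIC))
st=bot.get_state(); print(st["contact_force"],st["wrist_torque"],st["joint_torque"])
E
```

```text
[-0.34616783 -0.2094317   0.35051562] [-0.06298582  0.04304957 -0.00927596] [ 3.82751122e-02 -4.51872683e+01  3.16827893e+01 -1.76576888e-01
  5.45091019e-02  5.68540781e-03]
```

View pics/s3.png

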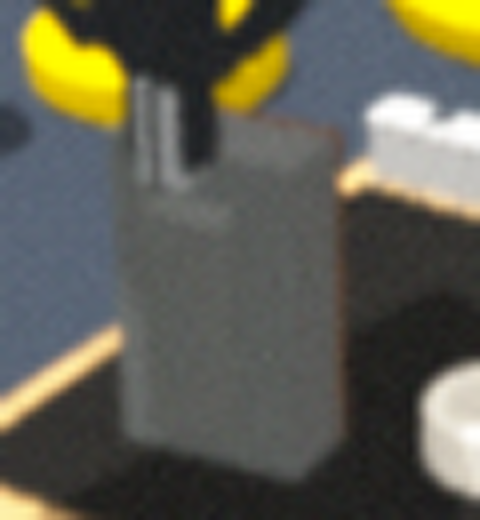

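The fingertips are at about crop pixel (165,185), just above the ridge's top edge (195,210), and the slab tilts only slightly. I'll back off, go 22 mm lower, and push on the ridge.

Request:
apply_moves(
  steps=[0,0,0,-0.0094,-0.0033,0,0,0,0,0,-0.0094,-0.0033,0,0,0,0,0,-0.0094,-0.0033,0,0,0,0,0,-0.0094,-0.0033,0,0,0,0,0,0,0,-0.011,0,0,0,0,0,0,-0.011,0,0,0,0,0,0,0,0,0,0,0,0.0057,0.002,0,0,0,0,0,0.0057,0.002,0,0,0,0,0,0.0057,0.002,0,0,0,0,0,0.0038,0.0013,0,0,0,0,0,0.0038,0.0013,0,0,0,0,0,0.0038,0.0013,0,0,0,0,0,0.0038,0.0013,0,0,0,0,0,0,0,0,0],
)

```text
time: 4.52
tcp_pos: [0.4352, 0.1479, 0.0756]
ee_rot: [-0.167, 0.986, 0.0, 0.0]
contact_force: [-0.4, 0.3, 0.4]
gripper_width: -0.0002
gripper_force: 0.0
```

```bash
cat > m.py <<'E'
from h import *
P=cloud(bot.snapshot("side")); q=P[165:235,245:292].reshape(-1,3)
c=np.array([.4633,.1575]);a=np.radians(19.5);X=np.array([np.cos(a),np.sin(a)])
d=q[:,:2]-c; bxv=d@X; byv=d@[-X[1],X[0]]
for z in np.arange(.02,.15,.02):
    m=(abs(q[:,2]-z)<.006)&(abs(byv)<.05)&(abs(bxv)<.08)
    if m.sum(): print(round(z,3),m.sum(),np.percentile(bxv[m],[2,50,98]).round(4))
st=bot.get_state(); print(st["contact_force"].round(2),"tcp block x",(st["tcp_pos"][:2]-c)@X)
E
python3 m.py
```

```text
0.02 92 [-0.0188 -0.0156  0.0137]
0.04 110 [-0.0305 -0.0149  0.0209]
0.06 109 [-0.028  -0.011   0.0235]
0.08 112 [-0.025  -0.009   0.0239]
0.1 87 [-0.0371 -0.0042  0.0304]
0.12 134 [-0.0431 -0.0025  0.0325]
0.14 40 [-0.0432 -0.0387 -0.0277]
[-0.66 -0.47  0.74] tcp block x -0.030237123298235108
```

The block is tilting (about 9°) and its foot isn't sliding. Continuing.

Request:
apply_moves(
  steps=[0,0,0,0.0038,0.0013,0,0,0,0,0,0.0038,0.0013,0,0,0,0,0,0.0038,0.0013,0,0,0,0,0,0.0038,0.0013,0,0,0,0,0,0.0038,0.0013,0,0,0,0,0,0.0038,0.0013,0,0,0,0,0,0,0,0,0,0,0,0,0,0,0,0,0,0,0,0,0,0,0],
)

```text
time: 5.32
tcp_pos: [0.457, 0.1554, 0.0755]
ee_rot: [-0.167, 0.986, -0.0, -0.0]
contact_force: [-0.3, 0.7, 0.2]
gripper_width: -0.0002
gripper_force: 0.0
```

```bash
python3 m.py
```

```text
0.02 108 [0.0173 0.0203 0.0712]
0.04 241 [0.0176 0.0321 0.0755]
0.06 107 [0.0334 0.0529 0.0778]
0.1 7 [-0.0172 -0.015  -0.0058]
0.12 45 [-0.0196 -0.0156 -0.0028]
0.14 38 [-0.0205 -0.0159 -0.0023]
[ 0.12 -0.99 -0.61] tcp block x -0.006688817372363823
```

It has toppled, with the foot face at +18 mm. Retreating and measuring it from above.

Request:
apply_moves(
  steps=[0,0,0,-0.0142,-0.005,0,0.45,0,0,0,-0.0142,-0.005,0,0.45,0,0,0,-0.0142,-0.005,0,0.45,0,0,0,-0.0142,-0.005,0,0.45,0,0,0,0,0,0,0.45,0,0,0,0,0,0,0.45,0,0,0,0,0,0,0.45],
)

```text
time: 5.95
tcp_pos: [0.4012, 0.1356, 0.0759]
ee_rot: [-0.167, 0.986, -0.0, 0.001]
contact_force: [-0.3, -0.2, -0.0]
gripper_width: 0.0381
gripper_force: 0.0
```

```bash
cat > m2.py <<'E'
from h import *
import sys
s=bot.snapshot("top"); P=cloud(s); z=P[...,2]
B=toB(P)
m=(z>.036)&(z<.052)&(B[...,0]>-.085)&(B[...,0]<.112)&(B[...,1]>.03)&(B[...,1]<.16)
p=B[m]*1000
print(m.sum(),"slab board mm, 1/99 pct",np.percentile(p,[1,99],axis=0).round(1),cv2.minAreaRect(p.astype(np.float32)))
r=(z>.055)&(z<.07)&(B[...,0]>-.085)&(B[...,0]<.112)&(B[...,1]>.03)&(B[...,1]<.16)
print("ridge",r.sum(),cv2.minAreaRect((B[r]*1000).astype(np.float32)))
st=bot.get_state(); print("tcp board",toB(st["tcp_pos"]).round(4),st["tcp_pos"][2],st["gripper_width"],st["contact_force"].round(2))
Q=cloud(bot.snapshot("side")); b=toB(Q)-toB(st["tcp_pos"]); k=(np.abs(b)<.05).all(-1)&(Q[...,2]>.03)&(Q[...,2]<.2)
print("finger zmin",np.percentile(Q[...,2][k],[0,1,5]))
if len(sys.argv)>1: cv2.imwrite(sys.argv[1],cv2.resize(s["frame"][110:270,200:390],None,fx=4,fy=3.75) if 0 else cv2.resize(s["frame"][110:260,200:390],None,fx=4,fy=4))
E
python3 m2.py pics/t1.png
```

```text
354 slab board mm, 1/99 pct [[-22.1  66.5]
 [ 61.6 144.3]] ((4.916603088378906, 97.2369384765625), (134.01414489746094, 85.19371032714844), 24.995153427124023)
ridge 244 ((13.928030014038086, 106.56275939941406), (61.6361198425293, 34.257041931152344), 7.074090003967285)
tcp board [-0.1435  0.0872] 0.07578622815196734 0.03858515622587825 [ 1.02 -0.09  0.6 ]
finger zmin [0.10303535 0.10680638 0.11443203]
```

View pics/t1.png

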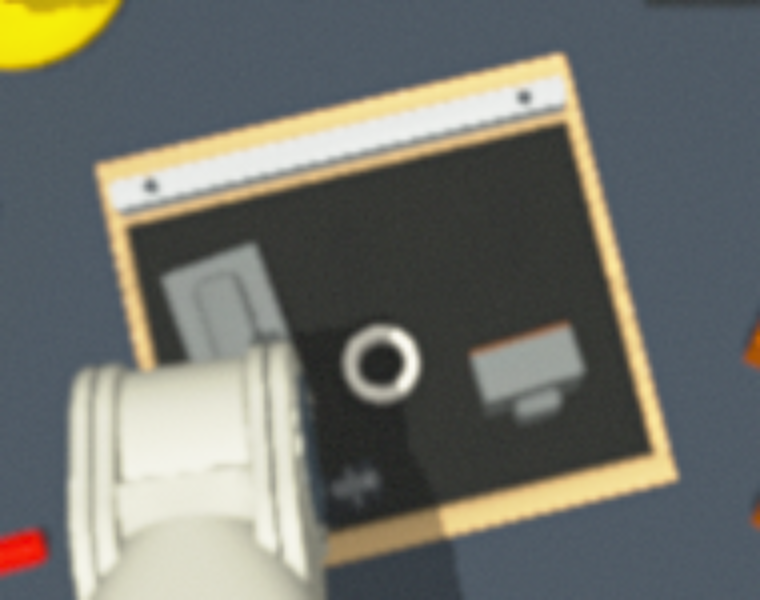

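The tall block lies flat, ridge up, at crop pixel (230,305). Its leading end is about 53 mm short of the rail and it is yawed about 7° relative to the board. The short block (530,370) and tape (380,365) are undisturbed.

Next I'll align the half-open fingers with the rail, centre them behind the foot (board y≈98 mm) and lower them.

Request:
apply_moves(
  steps=[0,0,-5.9,-0.0025,0.0107,0,0.45,0,0,0,0,0,-0.022,0.45,0,0,0,0,0,-0.022,0.45,0,0,0,0,0,0,0.45,0,0,0,0,0,0,0.45],
)

```text
time: 6.47
tcp_pos: [0.3975, 0.1462, 0.0311]
ee_rot: [-0.116, 0.993, -0.0, -0.001]
contact_force: [0.3, 0.6, 0.2]
gripper_width: 0.0383
gripper_force: 0.0
```

```bash
python3 m2.py; python3 - <<'E'
from h import *
s=bot.snapshot("side"); cv2.imwrite("pics/s4.png",cv2.resize(s["frame"][140:250,190:350],None,fx=5,fy=5,interpolation=cv2.INTER_CUBIC))
E
```

```text
472 slab board mm, 1/99 pct [[-55.7  32.5]
 [ 60.9 143.9]] ((2.2632522583007812, 87.7140121459961), (122.49243927001953, 105.08989715576172), 6.817827224731445)
ridge 287 ((9.187206268310547, 106.01265716552734), (72.01890563964844, 34.11891174316406), 6.559834957122803)
tcp board [-0.1441  0.0982] 0.0319357012827457 0.038386295832885456 [ 0.24 -0.56  0.57]
finger zmin [0.05923356 0.06476245 0.07357371]
```

View pics/s4.png

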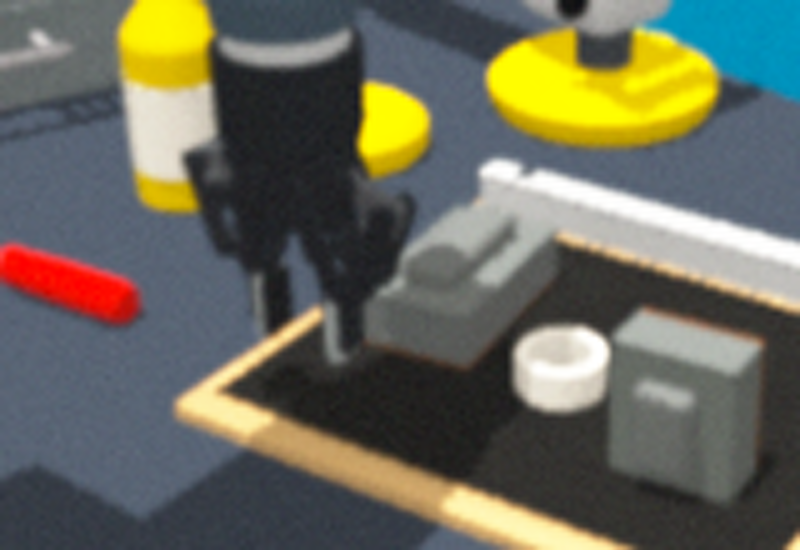

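The tips (crop 340,360 and 270,330) stand clear above the mat behind the foot. Lowering another 18 mm with a force check.

Request:
apply_moves(
  steps=[0,0,0,0,0,-0.006,0.45,0,0,0,0,0,-0.006,0.45,0,0,0,0,0,-0.006,0.45,0,0,0,0,0,0,0.45],
)

```text
time: 6.95
tcp_pos: [0.3972, 0.146, 0.0125]
ee_rot: [-0.116, 0.993, -0.0, -0.001]
contact_force: [-0.3, -0.3, 0.5]
gripper_width: 0.0381
gripper_force: 0.0
```

```bash
python3 m2.py | tail -2
```

```text
tcp board [-0.145   0.0982] 0.012940989525900011 0.03837673444903204 [ 0.81 -0.25 -0.59]
finger zmin [0.04068703 0.04589644 0.05604327]
```

Request:
apply_moves(
  steps=[0,0,0,0,0,-0.003,0.45,0,0,0,0,0,-0.003,0.45,0,0,0,0,0,0,0.45],
)

```text
time: 7.3
tcp_pos: [0.3976, 0.1461, 0.0071]
ee_rot: [-0.116, 0.993, -0.0, -0.0]
contact_force: [-0.5, 0.5, -0.2]
gripper_width: 0.0388
gripper_force: 0.0
```

```bash
python3 m2.py | tail -2
```

```text
tcp board [-0.1446  0.0982] 0.007356345598118423 0.038363101004607006 [-0.73 -0.65  0.47]
finger zmin [0.03605425 0.04032833 0.05184412]
```

Request:
apply_moves(
  steps=[0,0,0,0,0,-0.003,0.45,0,0,0,0,0,-0.003,0.45,0,0,0,0,0,0,0.45],
)

```text
time: 7.65
tcp_pos: [0.3976, 0.1461, 0.0011]
ee_rot: [-0.116, 0.993, -0.0, -0.0]
contact_force: [0.1, -0.4, 0.6]
gripper_width: 0.0384
gripper_force: 0.0
```

```bash
python3 m2.py | tail -2
```

```text
tcp board [-0.1447  0.0982] 0.00126735812910235 0.03862963050683864 [ 0.1  -0.18  0.4 ]
finger zmin [0.03105551 0.03474771 0.04557618]
```

The tips clear the board, at about 0.03 m, level with the slab. Pushing along the board's x.

Request:
apply_moves(
  steps=[0,0,0,0,0,-0.003,0.45,0,0,0,0.0146,0.0034,0,0.45,0,0,0,0.0146,0.0034,0,0.45,0,0,0,0.0146,0.0034,0,0.45,0,0,0,0.0146,0.0034,0,0.45,0,0,0,0.0049,0.0011,0,0.45,0,0,0,0.0049,0.0011,0,0.45,0,0,0,0.0049,0.0011,0,0.45,0,0,0,0.0049,0.0011,0,0.45,0,0,0,0.0049,0.0011,0,0.45,0,0,0,0.0049,0.0011,0,0.45,0,0,0,0.0049,0.0011,0,0.45,0,0,0,0.0049,0.0011,0,0.45,0,0,0,0,0,0,0.45],
)

```text
time: 8.92
tcp_pos: [0.4967, 0.1687, -0.0014]
ee_rot: [-0.116, 0.993, 0.0, 0.0]
contact_force: [0.5, 0.6, 0.3]
gripper_width: 0.0383
gripper_force: 0.0
```

```bash
python3 m2.py
```

```text
143 slab board mm, 1/99 pct [[-53.5  32. ]
 [ 85.1  77.6]] ((15.140586853027344, 52.751953125), (48.705528259277344, 143.54397583007812), 87.04737091064453)
ridge 1 ((-56.08149337768555, 75.9752426147461), (0.0, 0.0), 0.0)
tcp board [-0.0436  0.0978] -0.0013780196691999952 0.038630513260702444 [ 1.29 -0.13 -0.39]
finger zmin [0.03013802 0.032262   0.03870748]
```

Request:
apply_moves(
  steps=[0,0,0,0.0039,0.0009,0,0.45,0,0,0,0.0039,0.0009,0,0.45,0,0,0,0.0039,0.0009,0,0.45,0,0,0,0.0039,0.0009,0,0.45,0,0,0,0.0039,0.0009,0,0.45,0,0,0,0.0019,0.0005,0,0.45,0,0,0,0.0019,0.0005,0,0.45,0,0,0,0.0019,0.0005,0,0.45,0,0,0,0,0,0,0.45],
)

```text
time: 9.77
tcp_pos: [0.5211, 0.1747, -0.0014]
ee_rot: [-0.116, 0.993, 0.0, 0.0]
contact_force: [-0.8, -0.1, 0.8]
gripper_width: 0.0385
gripper_force: 0.1
```

Request:
apply_moves(
  steps=[0,0,0,0.001,0.0002,0,0.45,0,0,0,0,0,0,0.45],
)

```text
time: 9.93
tcp_pos: [0.5217, 0.1748, -0.0014]
ee_rot: [-0.116, 0.993, 0.0, 0.0]
contact_force: [-2.0, -0.7, 0.6]
gripper_width: 0.038
gripper_force: 0.8
```

Request:
apply_moves(
  steps=[0,0,0,0.001,0.0002,0,0.45,0,0,0,0,0,0,0.45],
)

```text
time: 10.1
tcp_pos: [0.5228, 0.175, -0.0014]
ee_rot: [-0.116, 0.993, 0.0, 0.0]
contact_force: [-1.5, -0.1, -0.2]
gripper_width: 0.0385
gripper_force: 0.9
```

```bash
cat > m3.py <<'E'
from h import *
P=cloud(bot.snapshot("side")); B=toB(P)*1000; z=P[...,2]
m=(z>.055)&(z<.066)&(B[...,0]>-40)&(B[...,0]<112)&(B[...,1]>60)&(B[...,1]<140)
print("ridge",cv2.minAreaRect(B[m].astype(np.float32)),np.percentile(B[m],[1,99],axis=0).round(1))
m=(z>.041)&(z<.050)&(B[...,0]>-40)&(B[...,0]<150)&(B[...,1]>50)&(B[...,1]<150)
print("slab",np.percentile(B[m],[1,99],axis=0).round(1))
# right long side of slab: line fit
m=(z>.018)&(z<.036)&(B[...,0]>0)&(B[...,0]<108)&(B[...,1]>45)&(B[...,1]<90)
p=B[m].astype(np.float32); l=cv2.fitLine(p,cv2.DIST_HUBER,0,.01,.01).ravel(); print("side yaw deg",np.degrees(np.arctan(l[1]/l[0])),l[2:],np.percentile(p[:,0],[1,99]))
st=bot.get_state(); print("tcp",toB(st["tcp_pos"]).round(4),st["contact_force"].round(1))
E
python3 m3.py
```

```text
ridge ((31.161407470703125, 103.85050964355469), (126.05810546875, 67.26712036132812), 6.315668106079102) [[-30.8  64.9]
 [ 94.8 130.6]]
slab [[-28.7  59.5]
 [111.2 128.5]]
side yaw deg 0.24993032 [51.883396 60.73481 ] [  2.10866598 106.75706818]
tcp [-0.0162  0.0979] [-1.  -0.6  0.1]
```

It is now square to 0.3° and nearly at the rail. Nudging on until the force rises.

Request:
apply_moves(
  steps=[0,0,0,0.001,0.0002,0,0.45,0,0,0,0,0,0,0.45],
)

```text
time: 10.32
tcp_pos: [0.5239, 0.1752, -0.0014]
ee_rot: [-0.116, 0.993, 0.0, 0.0]
contact_force: [-1.2, -0.6, 0.9]
gripper_width: 0.0383
gripper_force: 0.8
```

Request:
apply_moves(
  steps=[0,0,0,0.001,0.0002,0,0.45,0,0,0,0,0,0,0.45],
)

```text
time: 10.48
tcp_pos: [0.5242, 0.1753, -0.0015]
ee_rot: [-0.116, 0.993, -0.0, -0.001]
contact_force: [-4.4, -2.0, 2.6]
gripper_width: 0.0385
gripper_force: 2.4
```

Request:
apply_moves(
  steps=[0,0,0,0.001,0.0002,0,0.45,0,0,0,0,0,0,0.45],
)

```text
time: 10.65
tcp_pos: [0.5241, 0.1753, -0.0015]
ee_rot: [-0.116, 0.993, -0.0, -0.001]
contact_force: [-9.1, -1.9, 6.5]
gripper_width: 0.0383
gripper_force: 4.7
```

The TCP has stopped and the force is climbing, so the block is on the rail. Backing away and up.

Request:
apply_moves(
  steps=[0,0,0,-0.0019,-0.0004,0,0.45,0,0,0,-0.0049,-0.0011,0,0.45,0,0,0,-0.0146,-0.0034,0,0.45,0,0,0,-0.0292,-0.0068,0,0.45,0,0,0,-0.0292,-0.0068,0,0.45,0,0,0,-0.0292,-0.0068,0,0.45,0,0,0,0,0,0.035,0.45,0,0,0,0,0,0.035,0.45,0,0,0,0,0,0.035,0.45,0,0,0,0,0,0.035,0.45,0,0,0,-0.02,0,0.035,0.45,0,0,0,0,0,0,0.45,0,0,0,0,0,0,0.45],
)

```text
time: 11.73
tcp_pos: [0.3974, 0.1505, 0.1756]
ee_rot: [-0.116, 0.993, 0.0, 0.003]
contact_force: [1.0, 0.5, 0.1]
gripper_width: 0.0385
gripper_force: 0.0
```

```bash
python3 m3.py; python3 m2.py pics/t2.png
```

```text
ridge ((53.93922805786133, 93.2356185913086), (33.917110443115234, 90.29222106933594), 89.67283630371094) [[  9.6  77.2]
 [ 96.3 110. ]]
slab [[ -7.2  59.6]
 [115.6 130.3]]
side yaw deg 0.16854173 [53.47399 60.87518] [  1.69464883 106.76062683]
tcp [-0.1443  0.1025] [-0.2 -0.5  0.3]
527 slab board mm, 1/99 pct [[ -5.4  62.4]
 [111.4 132.4]] ((35.28282928466797, 90.23604583740234), (164.62142944335938, 84.51679229736328), 12.097729682922363)
ridge 356 ((58.205345153808594, 97.57628631591797), (97.25621795654297, 34.14200973510742), 0.33040618896484375)
tcp board [-0.1447  0.1025] 0.1732116689105857 0.03843899871902142 [ 0.24 -0.74  0.56]Traceback (most recent call last):
  File "m2.py", line 12, in <module>
    print("finger zmin",np.percentile(Q[...,2][k],[0,1,5]))
                        ~~~~~~~~~~~~~^^^^^^^^^^^^^^^^^^^^^
    return _quantile_unchecked(
        a, q, axis, out, overwrite_input, method, keepdims, weights)
    return _ureduce(a,
                    func=_quantile_ureduce_func,
    ...<5 lines>...
                    overwrite_input=overwrite_input,
                    method=method)
    r = func(a, **kwargs)
    result = _quantile(arr,
                       quantiles=q,
    ...<2 lines>...
                       out=out,
                       weights=wgt)
    slices_having_nans = np.isnan(arr[-1, ...])
                                  ~~~^^^^^^^^^
IndexError: index -1 is out of bounds for axis 0 with size 0
```

The block is square to 0.3°, with its foot at x≈−5 mm and its lead at about 115 mm. The bystanders were never approached, so I'm handing in.

```bash
python3 -c "
from workcell import bot
print(bot.hand_in())"
```

```text
the job is handed in; nothing more can be done
None
```

I tipped the tall block onto its abrasive face, pushed it along until its leading end was flush against the rail (square to about 0.3°), and handed the job in; no verdict was returned, and I took no final picture of the other objects, though the arm never went near them.

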